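Tip the controller box onto its feet and push it up to the stop

ROBOT

A 6-joint arm with a two-finger parallel gripper is mounted at the origin on the work surface. World frame = base frame: x ahead of the robot, y to its left, z up, the work surface at z = 0. Lengths are in m, angles in rad, forces in N, time in s.
With the tool pointing down it reaches from about 0.35 to 0.975 m from the base axis. Payload 4.9 kg.
Tool frame: the origin (TCP) lies midway between the tips of the shut fingers; the grasp point (between the pads) lies 19 mm behind it; z points along the fingers, y is the line along which they close (so a half turn about z gives the same grasp; the last joint's range is limited). The gripper opens to 85 mm and grips with 20 to 120 N. Pads are 22 mm wide; open, the fingers measure 114 mm over their backs; the gripper's body (76 mm by 85 mm) begins 54 mm behind the grasp point. The pads swing forward as they close: fully open they stand 13 mm farther back than shut.
Start: joints at [-1.363, 0.053, 1.613, -0, 1.476, -0.119], TCP at [0.201, -0.592, 0.231] pointing down, gripper open.
Joint ranges: [-3.01, 3.01], [-1.01, 2.22], [0.06, 2.58], [-1.02, 4.17], [0.09, 2.62], [-3.14, 3.14]. Speed limits (rad/s): [2.57, 2.57, 3.14, 3.14, 3.14, 3.14].

INTERFACE

Orientations are given as a rotation vector (axis times angle).
In Python, from station import ctrl gives the robot as it stands.
- The arm moves only by the shell command python3 -m handwheel 'ROWS' [FORCE]. ROWS is JSON, a list of rows, each an object with "gripper": the gripper command: -1 is fully open, 1 is shut, values between are in proportion; "offset": the shift along the tool's x, y, z in mm, a list of three; "rotation": the turn, a rotation vector about the tool's x, y, z in rad, a list of three. A call has exactly 8 rows; each row is the pose to reach, as a shift and turn from the pose commanded when the call began, along the tool's axes at that moment; what a row does not reach only later rows make up. A row lasts 1/8 s, in which the tool goes at most 62.5 mm and 10.7 degrees, less where a joint would pass 70% of its speed; a pose out of reach is approached as far as the arm can. A call with a gripper value outside its range is refused whole. The fingers move at their own pace and stop on an object; FORCE is the grip in N (left out, the last holds). Time passes only in rows, so rows that repeat a pose let the fingers close, or fill a call up. It gives the time, the measured TCP pose, the force, the opening and the grip force at its end, in the units of the state.
- ctrl.get_obs(): the state, without advancing time (a new reading comes with each control period).
- ctrl.get_image(name): name is "scene" or "top"; returns a dict with "image" (480x640x3 uint8, red, green, blue), "fovy" (degrees; the focal length in pixels is half the picture's height over the tangent of half this angle, whatever the lens; pixels are square), "cx", "cy" (the principal point, pixels), "k1" (the pictures are not rectified: a ray, as slopes to the right and down, at radius r is drawn at 1 + k1 r^2 times it, then the intrinsics apply), "xyz" and "attitude" of the camera in the world. Camera axes: x right, y up, looking along -z (the intrinsics and any distortion apply to the point x, -y, -z); pixel columns grow to the right and rows downward; lengths in m; the calibration is good to about 2 mm. A picture is of the moment at which its call begins. There is no depth.
- ctrl.finish_job(): hands the job in; it is judged then, once.
The state is a dict: "t": time; "q": joint angles; "dq": joint speeds; "effort": joint torques, N m; "tool_pos": TCP position; "tool_rot": TCP orientation; "contact_force": force on the tool from outside, world axes, zero at the start; "wrist_torque": the same for the moment, N m; "opening": finger opening in m; "grip_force": force on a finger pad.
Only numpy, scipy, OpenCV 4.12 (cv2) and the standard library are available. Lean on these libraries where they do the work, as an engineer would, in place of code of your own. Each camera call takes 0.05 s, during which the arm holds its last target. There are 200 camera calls.

TASK

The metal controller box stands on its end on the white work plate. Push it over so that it lies on its four rubber feet with the screwed cover facing up, then push it along the plate until its whole leading end sits flush against the dark stop bar. Only push it, never pick it up or carry it, and leave the swab tub, the dispenser bottle and the screwdriver where they are.

Things in the scene. Friction and masses are not known exactly. Their poses are not given: they have to be found in the camera images.
- controller: aluminium controller box 44 x 80 x 120 mm, 0.3 to 0.65 kg, standing loose on a small end on the plate, topples when leaned 20 deg. Origin: centre of that lower end face. z: along the 120 mm length, up at the start. +x: out of the face with four black rubber feet (14 mm wide, 4 mm high, extra to the 44), towards the bar. -x: out of the grey cover with screws and vents. y: width
- controller_top (a point): centre of the box's other small end face (the upper one at the start), 120 mm from its origin along its z. This is the leading end that must lie against the stop bar. After toppling, some 25 to 55 mm remain between it and the bar, and the cover is 48 mm above the plate
- controller_heel (a point): middle of the 80 mm edge about which the box topples, 22 mm from its origin along its +x: on the plate at the start, 4 mm above it when the box lies on its feet; if it is more than 20 mm above the plate the box counts as lifted
- plate: white work plate 320 x 240 mm, 6 mm thick, fixed on the bench. Origin: centre of its underside, at bench level. x: along its length towards the stop bar; y: across. The box starts with its origin 47 to 77 mm behind the plate's centre (x negative), turned up to 12 degrees from square. Friction is ordinary, not known exactly
- stop (a point): middle of the upper edge of the stop bar's face that looks at the box, 120 mm ahead of the plate's origin, 20 mm above the plate's top. The bar is dark steel, fixed across the plate: 200 mm long, 20 mm thick, 20 mm tall
- tub: bystander: white round swab tub with a clear lid, 90 mm wide, 74 mm tall; origin at the centre of its underside. Beside the plate.
- dispenser: bystander: white square dispenser bottle with a steel cap, 56 x 56 mm, 106 mm tall; origin at the centre of its underside. Beside the plate.
- screwdriver: bystander: black-handled screwdriver 170 mm long lying on the bench beyond the stop bar; origin near its middle, on its underside, its length along its own x.

How it is judged:
On the way, in this order (a step that is already met when the one before it is completed fails the run):
1. the controller lies on its four feet, cover up, still short of the stop bar (angle between controller's own x axis and vertical above 3.05 rad and x of controller_top in the frame of plate below 0.112 m), for 0.2 s.
2. the controller's leading end is flush against the stop bar (angle between controller's own x axis and vertical above 3.05 rad and x of controller_top in the frame of plate between 0.116 and 0.124 m and angle between the z axis of controller and the x axis of plate, either way round below 0.05 rad and y of controller_top in the frame of plate between -0.06 and 0.06 m), for 0.2 s.
At the end, for the whole second after the job is handed in: The controller lies at rest on its feet (within 5 degrees), its leading end within 4 mm of the stop bar's face, square to it within 0.05 rad, its end's centre within 60 mm of the bar's middle (so that its whole width is against the bar), and the bystanders are within 20 mm of where they were (all of step 2 and linear speed of controller below 0.01 m/s and distance of each of tub, dispenser, screwdriver from where it was at the start of the episode below 0.02 m); the robot touches nothing.
It fails at once if the controller is lifted: its toppling edge more than 20 mm above the plate (height (world z) of controller_heel above 0.026 m).
It fails at once if the swab tub is moved more than 20 mm (distance of tub from where it was at the start of the episode above 0.02 m).
It fails at once if the dispenser bottle is moved more than 20 mm (distance of dispenser from where it was at the start of the episode above 0.02 m).
It fails at once if the screwdriver is moved more than 20 mm (distance of screwdriver from where it was at the start of the episode above 0.02 m).
It also fails if it takes over 61 s, if anything falls off the work surface, if the arm or the gripper's body presses on something with over 40 N, if the wrist force passes 120 N, or if a joint passes its speed limit or range.

## Working session

There is one attempt and no reset: what is moved stays moved. The work goes in short steps, Python scripts to look and compute and a shell command to move; the robot and the scene stay as the last step left them, time stands still between calls to the robot, and variables do not carry over. Pictures are saved under pics/ and viewed, at most 10 in all, crops included, and the job is handed in when it is done.

```bash
mkdir -p pics; ls
python3 - <<'E'
from station import ctrl
import cv2
for n in("scene","top"):
    d=ctrl.get_image(n); cv2.imwrite(f"pics/{n}0.png",d["image"][:,:,::-1])
    print({k:v for k,v in d.items() if k!="image"})
print(ctrl.get_obs())
E
```

```text
pics
{'fovy': 42.85201545176155, 'cx': 327.2585249507591, 'cy': 245.45999617455007, 'k1': -0.05576488997842325, 'xyz': array([1.13137804, 0.33698872, 0.82584892]), 'attitude': array([0.43150566, 0.73586099, 1.96236432])}
{'fovy': 57.94843715823148, 'cx': 317.4439408743556, 'cy': 236.31901289876413, 'k1': -0.10030190467988723, 'xyz': array([0.45154886, 0.01382196, 0.8019289 ]), 'attitude': array([ 0.16602265, -0.14637498, -1.4624786 ])}
{'t': 0.1, 'q': array([-1.36294062e+00,  5.32629589e-02,  1.61414917e+00, -1.52438545e-05,
        1.47601499e+00, -1.18966987e-01]), 'dq': array([ 0.00042491, -0.00168741, -0.00167239, -0.00022577, -0.00164226,
        0.00102051]), 'effort': array([ 1.27515568e-04, -3.94899738e+01, -3.71363139e+01, -1.80286415e-04,
        3.88847271e-03, -1.30332660e-05]), 'tool_pos': array([ 0.20054575, -0.59135518,  0.23020775]), 'tool_rot': array([-3.09793257e+00, -5.10794377e-01,  1.51750519e-04]), 'contact_force': array([-0.49624838, -0.3583606 , -0.22080376]), 'wrist_torque': array([ 0.00078149, -0.02287945, -0.02899878]), 'grip_force': 0.0, 'opening': 0.08538906610862522}
```

View pics/scene0.png

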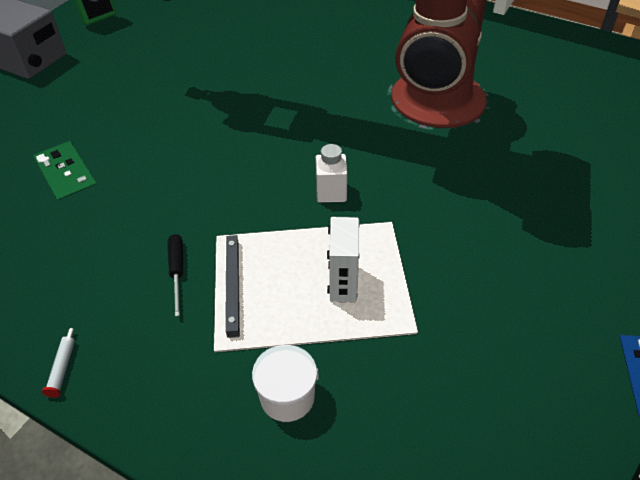

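View pics/top0.png

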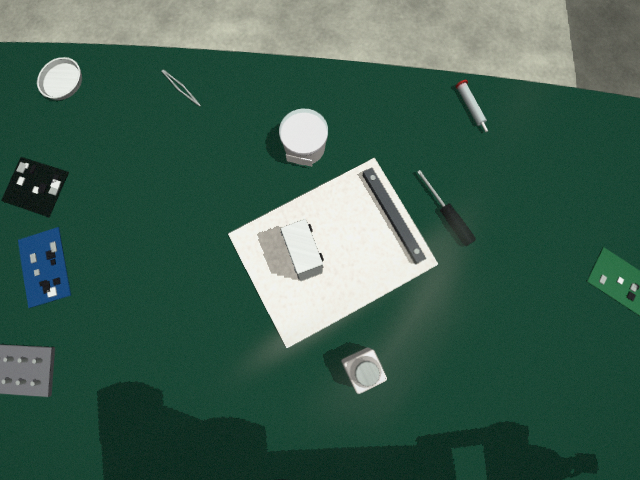

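The scene view shows the box standing mid-plate, with the bar to its left at (232,285). The top view shows the plate corners near (374,159), (229,234), (287,347) and (437,264), the bar at (395,215), and the box's upper face near (300,245). The tub is at (303,135), the bottle at (365,370) and the screwdriver at (446,207).

```bash
cat > h.py <<'E'
import numpy as np, cv2
from scipy.spatial.transform import Rotation as R
from station import ctrl
def cam(d):
    f=240/np.tan(np.radians(d["fovy"])/2)
    return np.array([[f,0,d["cx"]],[0,f,d["cy"]],[0,0,1]]),R.from_rotvec(d["attitude"]).as_matrix()
def cast(d,px,z):
    K,M=cam(d); px=np.array(px,float).reshape(-1,2); s=(px-K[:2,2])/K[0,0]; u=s.copy()
    for _ in range(20): u=s/(1+d["k1"]*(u**2).sum(1,keepdims=True))
    r=np.c_[u[:,0],-u[:,1],-np.ones(len(u))]@M.T
    return d["xyz"]+r*((z-d["xyz"][2])/r[:,2])[:,None]
def proj(d,P):
    K,M=cam(d); c=(np.array(P,float).reshape(-1,3)-d["xyz"])@M; u=np.c_[c[:,0],-c[:,1]]/-c[:,2:]
    u=u*(1+d["k1"]*(u**2).sum(1,keepdims=True)); return u*K[0,0]+K[:2,2]
E
python3 - <<'E'
from h import *
d=ctrl.get_image("top"); im=d["image"]
m=((im.min(2)>110)).astype(np.uint8); m[:158]=0; m[350:]=0
cs,_=cv2.findContours(m,0,2); c=max(cs,key=cv2.contourArea)
q=cv2.approxPolyDP(cv2.convexHull(c),8,True)[:,0]; P=cast(d,q,.006)[:,:2]
print(q.tolist(),P.round(4).tolist(),np.linalg.norm(P-np.roll(P,-1,0),axis=1).round(4))
# bar: dark, top z=.026
hull=np.zeros(m.shape,np.uint8); cv2.fillConvexPoly(hull,q,1); 
b=((im.max(2)<90)*hull).astype(np.uint8); b[:,:355]=0; b=cv2.morphologyEx(b,cv2.MORPH_CLOSE,np.ones((7,7)))
cs,_=cv2.findContours(b,0,2); c=max(cs,key=cv2.contourArea)
B=cast(d,c[:,0],.026)[:,:2].astype(np.float32); print("bar",cv2.minAreaRect(B),cv2.boxPoints(cv2.minAreaRect(B)).round(4).tolist())
for (x0,y0,x1,y1,n) in [(240,190,345,300,"c0")]:
    cv2.imwrite(f"pics/{n}.png",cv2.resize(im[y0:y1,x0:x1,::-1],None,fx=5,fy=5,interpolation=cv2.INTER_CUBIC))
E
```

```text
[[374, 158], [437, 264], [286, 347], [228, 233]] [[0.7804, -0.0615], [0.584, -0.1947], [0.4062, 0.0677], [0.6026, 0.2009]] [0.2373 0.3169 0.2374 0.317 ]
bar ((0.6628055572509766, -0.09892363846302032), (0.19583271443843842, 0.015206250362098217), 34.78026580810547) [[0.578000009059906, -0.148499995470047], [0.5867000222206116, -0.16099999845027924], [0.7476000189781189, -0.049300000071525574], [0.7389000058174133, -0.03680000081658363]]
```

View pics/c0.png

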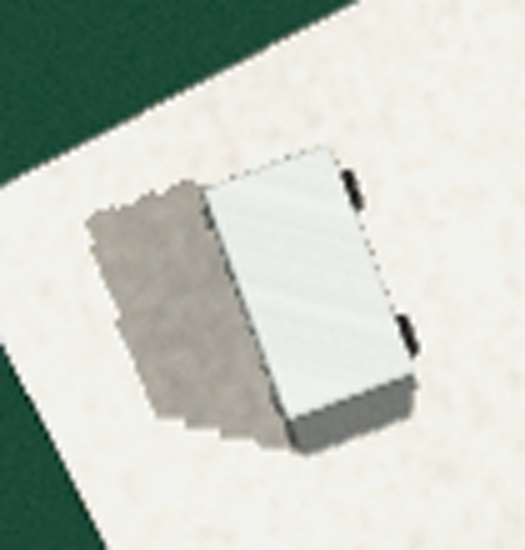

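The crop shows the box's bright upper face with corners at about (281,227.6), (305.6,219.4), (322.8,265) and (298,274). Its feet are on the right, facing the bar.

Run:
```python
from h import *
d=ctrl.get_image("top")
c=cast(d,[[281,227.6],[305.6,219.4],[322.8,265],[298,274]],.126)[:,:2]
print(c.round(4).tolist(),np.linalg.norm(c-np.roll(c,-1,0),axis=1).round(4))
P=np.array([[0.7804,-0.0615],[0.584,-0.1947],[0.4062,0.0677],[0.6026,0.2009]])
o=P.mean(0); ex=(P[0]+P[1]-P[2]-P[3]);ex/=np.linalg.norm(ex); ey=np.array([-ex[1],ex[0]])
a=np.arctan2(ex[1],ex[0])
bx=(c[1]-c[0])+(c[2]-c[3]); by=c[1]-c[2]+c[0]-c[3]
b1=np.arctan2(bx[1],bx[0]); b2=np.arctan2(by[1],by[0])-np.pi/2
m=c.mean(0)
print("plate",o,"yaw",np.degrees(a),"box",m,np.degrees([b1,b2]),"box in plate",(m-o)@ex,(m-o)@ey, "rel",np.degrees(b2-a))
# check of bar face
B=np.array([[.578,-.1485],[.7389,-.0368]]);print("barface x",(B-o)@ex,(B-o)@ey)
print("bystanders in plate", [ (((cast(d,p,z)[0,:2]-o)@ex).round(3),((cast(d,p,z)[0,:2]-o)@ey).round(3)) for p,z in [((303,132),.074),((368,374),.106),((446,207),.01)]])
# tool frame at start
s=ctrl.get_obs(); M=R.from_rotvec(s["tool_rot"]).as_matrix(); print(M.round(4));
```

```text
[[0.5973, 0.0891], [0.6147, 0.0514], [0.5442, 0.0165], [0.5261, 0.0537]] [0.0415 0.0787 0.0414 0.0795]
plate [0.5933 0.0031] yaw -55.878768313573644 box [0.57057833 0.05266188] [-64.59638313 -63.62936003] box in plate -0.05377555025842518 0.008991340242092319 rel -7.750591721202578
barface x [0.11691997 0.11470502] [-0.09770553  0.09815359]
bystanders in plate [(np.float64(0.049), np.float64(0.204)), (np.float64(-0.056), np.float64(-0.215)), (np.float64(0.23), np.float64(-0.033))]
[[ 9.471e-01  3.210e-01 -3.000e-04]
 [ 3.210e-01 -9.471e-01  1.300e-03]
 [ 2.000e-04 -1.300e-03 -1.000e+00]]
```

```bash
python3 -m handwheel '[{"gripper":-0.1,"offset":[44,-45,0],"rotation":[0,0,-0.18]},{"gripper":-0.1,"offset":[88,-90,0],"rotation":[0,0,-0.36]},{"gripper":-0.1,"offset":[132,-135,0],"rotation":[0,0,-0.54]},{"gripper":-0.1,"offset":[176,-180,0],"rotation":[0,0,-0.72]},{"gripper":-0.1,"offset":[220,-225,0],"rotation":[0,0,-0.9]},{"gripper":-0.1,"offset":[264,-270,0],"rotation":[0,0,-1.08]},{"gripper":-0.1,"offset":[308,-315,0],"rotation":[0,0,-1.26]},{"gripper":-0.1,"offset":[350,-360,0],"rotation":[0,0,-1.44]}]'
cat > rel.py <<'E'
import sys
from h import *
# target x y z yaw(deg of tool x), tool down
s=ctrl.get_obs(); M=R.from_rotvec(s["tool_rot"]).as_matrix()
x,y,z,a=map(float,sys.argv[1:]); a=np.radians(a); c,n=np.cos(a),np.sin(a)
T=np.array([[c,n,0],[n,-c,0],[0,0,-1]])
print("now",s["tool_pos"].round(4),"yaw",np.degrees(np.arctan2(M[1,0],M[0,0])).round(2),"F",s["contact_force"].round(1),"open",round(s["opening"],4),"t",s["t"])
print("offset mm",(M.T@(np.array([x,y,z])-s["tool_pos"])*1e3).round(1),"rot",R.from_matrix(M.T@T).as_rotvec().round(4),"q",s["q"].round(2))
E
python3 rel.py .538 .118 .23 116.4
```

```text
t: 1.2
tool_pos: [0.4161, -0.1386, 0.2314]
tool_rot: [1.986, 2.433, 0.0]
contact_force: [0.7, -1.4, -0.0]
opening: 0.0467
grip_force: 0.0
now [ 0.4161 -0.1386  0.2314] yaw 101.55 F [ 0.7 -1.4 -0. ] open 0.0467 t 1.2
offset mm [227.  170.8   1.4] rot [ 0.0007  0.0007 -0.2591] q [-0.49 -0.42  2.03  0.    1.54 -0.69]
```

```bash
python3 -m handwheel '[{"gripper":-0.1,"offset":[41,31,0],"rotation":[0,0,-0.05]},{"gripper":-0.1,"offset":[82,62,0],"rotation":[0,0,-0.1]},{"gripper":-0.1,"offset":[123,93,0],"rotation":[0,0,-0.15]},{"gripper":-0.1,"offset":[164,124,0],"rotation":[0,0,-0.2]},{"gripper":-0.1,"offset":[205,155,0],"rotation":[0,0,-0.259]},{"gripper":-0.1,"offset":[227,171,20],"rotation":[0,0,-0.259]},{"gripper":-0.1,"offset":[227,171,75],"rotation":[0,0,-0.259]},{"gripper":-0.1,"offset":[227,171,128],"rotation":[0,0,-0.259]}]'
python3 rel.py .538 .118 .103 116.4
python3 - <<'E'
from h import *
cv2.imwrite("pics/s1.png",ctrl.get_image("scene")["image"][150:390,180:500,::-1].repeat(2,0).repeat(2,1))
E
```

```text
t: 2.2
tool_pos: [0.5394, 0.1161, 0.1021]
tool_rot: [1.661, 2.665, 0.001]
contact_force: [0.0, -0.9, -0.7]
opening: 0.047
grip_force: 0.0
now [0.5394 0.1161 0.1021] yaw 116.13 F [ 0.  -0.9 -0.7] open 0.047 t 2.2
offset mm [ 2.4 -0.4 -0.9] rot [ 0.001   0.0005 -0.0046] q [ 0.08 -0.01  1.9  -0.    1.25 -0.38]
```

View pics/s1.png

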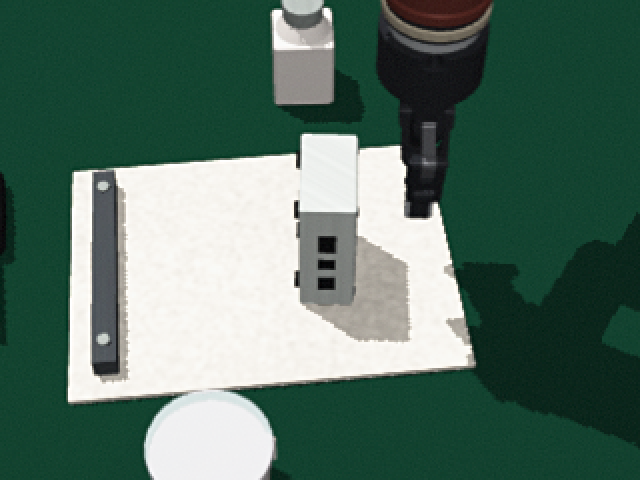

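The scene crop shows the fingers standing clear behind the box's cover, at about (420,200). Now I'll push slowly.

```bash
python3 -m handwheel '[{"gripper":-0.1,"offset":[-15,0,0],"rotation":[0,0,0]},{"gripper":-0.1,"offset":[-28,0,0],"rotation":[0,0,0]},{"gripper":-0.1,"offset":[-36,0,0],"rotation":[0,0,0]},{"gripper":-0.1,"offset":[-41,0,0],"rotation":[0,0,0]},{"gripper":-0.1,"offset":[-46,0,0],"rotation":[0,0,0]},{"gripper":-0.1,"offset":[-51,0,0],"rotation":[0,0,0]},{"gripper":-0.1,"offset":[-55,0,0],"rotation":[0,0,0]},{"gripper":-0.1,"offset":[-59,0,0],"rotation":[0,0,0]}]'
python3 - <<'E'
from h import *
cv2.imwrite("pics/s2.png",ctrl.get_image("scene")["image"][150:390,180:500,::-1].repeat(2,0).repeat(2,1))
E
```

```text
t: 3.25
tool_pos: [0.5651, 0.0622, 0.1031]
tool_rot: [-1.663, -2.665, 0.0]
contact_force: [0.1, 0.3, -0.8]
opening: 0.0471
grip_force: 0.2
```

View pics/s2.png

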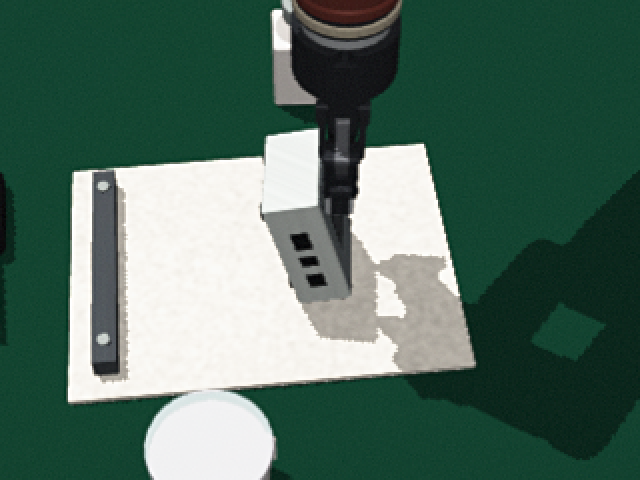

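The box is tilting cleanly about its heel, with no sliding. I'll continue slowly.

```bash
python3 -m handwheel '[{"gripper":-0.1,"offset":[-4,0,0],"rotation":[0,0,0]},{"gripper":-0.1,"offset":[-8,0,0],"rotation":[0,0,0]},{"gripper":-0.1,"offset":[-12,0,0],"rotation":[0,0,0]},{"gripper":-0.1,"offset":[-16,0,0],"rotation":[0,0,0]},{"gripper":-0.1,"offset":[-20,0,0],"rotation":[0,0,0]},{"gripper":-0.1,"offset":[-22,0,0],"rotation":[0,0,0]},{"gripper":-0.1,"offset":[-22,0,0],"rotation":[0,0,0]},{"gripper":-0.1,"offset":[-22,0,0],"rotation":[0,0,0]}]'
python3 -m handwheel '[{"gripper":-0.1,"offset":[20,0,0],"rotation":[0,0,0]},{"gripper":-0.1,"offset":[60,0,0],"rotation":[0,0,0]},{"gripper":-0.1,"offset":[95,0,0],"rotation":[0,0,0]},{"gripper":-0.1,"offset":[95,0,0],"rotation":[0,0,0]},{"gripper":-0.1,"offset":[95,0,0],"rotation":[0,0,0]},{"gripper":-0.1,"offset":[95,0,0],"rotation":[0,0,0]},{"gripper":-0.1,"offset":[95,0,0],"rotation":[0,0,0]},{"gripper":-0.1,"offset":[95,0,0],"rotation":[0,0,0]}]'
python3 - <<'E'
from h import *
cv2.imwrite("pics/s3.png",ctrl.get_image("scene")["image"][150:390,180:500,::-1].repeat(2,0).repeat(2,1))
cv2.imwrite("pics/t3.png",ctrl.get_image("top")["image"][140:360,220:460,::-1].repeat(3,0).repeat(3,1)[:600])
E
```

```text
t: 4.3
tool_pos: [0.5747, 0.0427, 0.1033]
tool_rot: [-1.663, -2.665, -0.0]
contact_force: [-0.1, 0.2, 0.1]
opening: 0.0468
grip_force: 0.0
t: 5.3
tool_pos: [0.5333, 0.1276, 0.1033]
tool_rot: [1.664, 2.665, 0.0]
contact_force: [-0.6, 0.1, -0.2]
opening: 0.0469
grip_force: 0.0
```

View pics/s3.png

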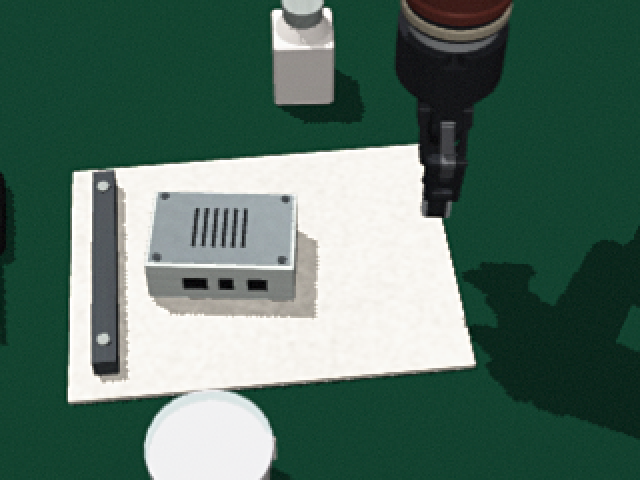

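View pics/t3.png

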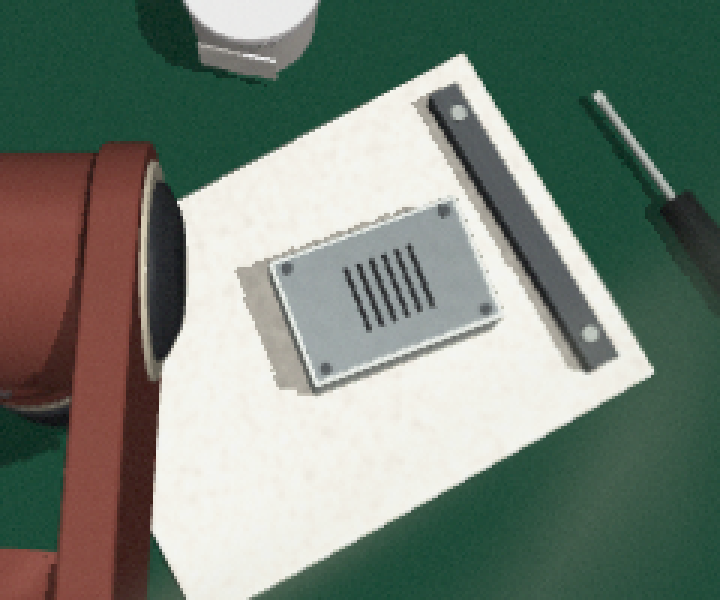

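The box lies cover up, short of the bar. Cover corners in the top view are about (310,227.3), (370,206), (386.7,246) and (325,269.3).

```bash
cat > box.py <<'E'
import sys,json
from h import *
d=ctrl.get_image("top"); P0=np.array([.5933,.0031]); a=np.radians(-55.88); ex=np.array([np.cos(a),np.sin(a)]); ey=np.array([-ex[1],ex[0]])
c=cast(d,json.loads(sys.argv[1]),.054)[:,:2]  # rear-left, front-left, front-right, rear-right
print("sides",np.linalg.norm(c-np.roll(c,-1,0),axis=1).round(4))
u=c[1]+c[2]-c[0]-c[3]; th=np.degrees(np.arctan2(u[1],u[0])); m=c.mean(0); u/=np.linalg.norm(u)
print("centre",m.round(4),"yaw",th,"rel",th+55.88,"front xy",((m+.06*u-P0)@ex).round(4),((m+.06*u-P0)@ey).round(4),"rear end",(m-.06*u).round(4))
t=m-.06*u-.041*ex; print("pre-push tcp, 30 mm clear",t.round(4))
E
python3 box.py '[[310,227.3],[370,206],[386.7,246],[325,269.3]]'; python3 rel.py .5333 .1276 .025 124.1
```

```text
sides [0.1141 0.0778 0.1161 0.0792]
centre [ 0.6083 -0.0225] yaw -63.73642552067775 rel -7.856425520677746 front xy 0.089 -0.0102 rear end [0.5817 0.0313]
pre-push tcp, 30 mm clear [0.5587 0.0653]
now [0.5331 0.1278 0.1033] yaw 116.05 F [ 0.1  0.1 -0.1] open 0.0464 t 5.45
offset mm [-0.3  0.1 78.3] rot [-0.000e+00 -1.000e-04 -1.406e-01] q [ 0.1  -0.01  1.9   0.    1.25 -0.36]
```

```bash
python3 -m handwheel '[{"gripper":-0.1,"offset":[0,0,15],"rotation":[0,0,-0.07]},{"gripper":-0.1,"offset":[0,0,35],"rotation":[0,0,-0.14]},{"gripper":-0.1,"offset":[0,0,55],"rotation":[0,0,-0.14]},{"gripper":-0.1,"offset":[0,0,70],"rotation":[0,0,-0.14]},{"gripper":-0.1,"offset":[0,0,80],"rotation":[0,0,-0.14]},{"gripper":-0.1,"offset":[0,0,80],"rotation":[0,0,-0.14]},{"gripper":-0.1,"offset":[0,0,80],"rotation":[0,0,-0.14]},{"gripper":-0.1,"offset":[0,0,80],"rotation":[0,0,-0.14]}]'
python3 rel.py .5587 .0653 .023 124.1
```

```text
t: 6.45
tool_pos: [0.5338, 0.1281, 0.0242]
tool_rot: [1.472, 2.774, 0.001]
contact_force: [0.6, 0.6, 0.3]
opening: 0.0469
grip_force: 0.0
now [0.5338 0.1281 0.0242] yaw 124.09 F [0.6 0.6 0.3] open 0.0469 t 6.45
offset mm [-66.  -14.5   1.2] rot [ 0.0015  0.0008 -0.0002] q [ 0.1   0.1   1.94  0.    1.1  -0.5 ]
```

```bash
python3 -m handwheel '[{"gripper":-0.1,"offset":[-35,-14,0],"rotation":[0,0,0]},{"gripper":-0.1,"offset":[-66,-14,0],"rotation":[0,0,0]},{"gripper":-0.1,"offset":[-80,-14,0],"rotation":[0,0,0]},{"gripper":-0.1,"offset":[-86,-14,0],"rotation":[0,0,0]},{"gripper":-0.1,"offset":[-92,-14,0],"rotation":[0,0,0]},{"gripper":-0.1,"offset":[-98,-14,0],"rotation":[0,0,0]},{"gripper":-0.1,"offset":[-104,-14,0],"rotation":[0,0,0]},{"gripper":-0.1,"offset":[-110,-14,0],"rotation":[0,0,0]}]'
python3 rel.py .5933 .0031 .023 124.1
python3 - <<'E'
from h import *
cv2.imwrite("pics/t4.png",ctrl.get_image("top")["image"][140:360,220:460,::-1].repeat(3,0).repeat(3,1)[:600])
E
```

```text
t: 7.45
tool_pos: [0.583, 0.0291, 0.0232]
tool_rot: [-1.472, -2.775, 0.0]
contact_force: [-1.5, 1.0, 1.6]
opening: 0.047
grip_force: 1.2
now [0.583  0.0291 0.0232] yaw 124.11 F [-1.5  1.   1.6] open 0.047 t 7.45
offset mm [-27.3  -6.1   0.2] rot [-0.0004 -0.0005  0.0002] q [-0.08  0.17  1.85  0.    1.11 -0.67]
```

View pics/t4.png

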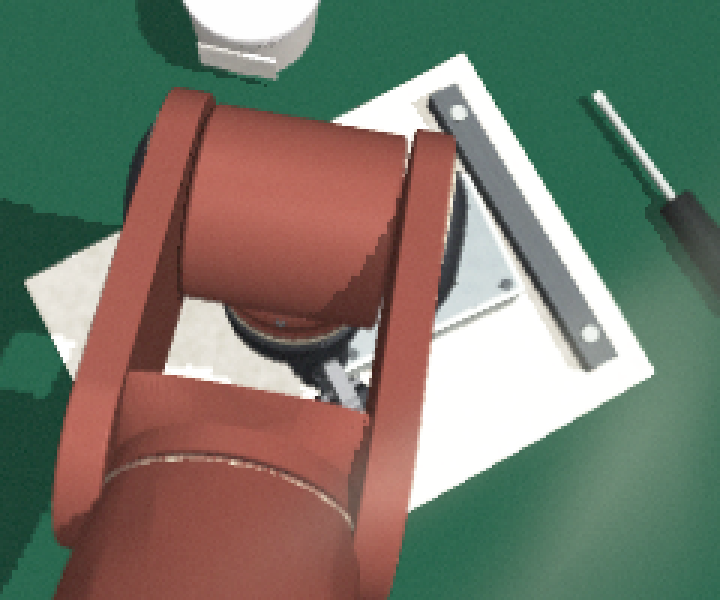

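The box is now square: its front edge at about (490,230) is parallel to the bar. I estimate about 16 mm to go.

```bash
python3 -m handwheel '[{"gripper":-0.1,"offset":[-3,0,0],"rotation":[0,0,0]},{"gripper":-0.1,"offset":[-6,0,0],"rotation":[0,0,0]},{"gripper":-0.1,"offset":[-9,0,0],"rotation":[0,0,0]},{"gripper":-0.1,"offset":[-11,0,0],"rotation":[0,0,0]},{"gripper":-0.1,"offset":[-13,0,0],"rotation":[0,0,0]},{"gripper":-0.1,"offset":[-13,0,0],"rotation":[0,0,0]},{"gripper":-0.1,"offset":[-13,0,0],"rotation":[0,0,0]},{"gripper":-0.1,"offset":[-13,0,0],"rotation":[0,0,0]}]'
python3 -m handwheel '[{"gripper":-0.1,"offset":[-0.5,0,0],"rotation":[0,0,0]},{"gripper":-0.1,"offset":[-1,0,0],"rotation":[0,0,0]},{"gripper":-0.1,"offset":[-1.5,0,0],"rotation":[0,0,0]},{"gripper":-0.1,"offset":[-2,0,0],"rotation":[0,0,0]},{"gripper":-0.1,"offset":[-2,0,0],"rotation":[0,0,0]},{"gripper":-0.1,"offset":[-2,0,0],"rotation":[0,0,0]},{"gripper":-0.1,"offset":[-2,0,0],"rotation":[0,0,0]},{"gripper":-0.1,"offset":[-2,0,0],"rotation":[0,0,0]}]'
python3 rel.py .5933 .0031 .023 124.1
```

```text
t: 8.5
tool_pos: [0.5908, 0.0181, 0.0235]
tool_rot: [1.472, 2.774, 0.0]
contact_force: [-0.4, -0.2, -0.1]
opening: 0.0472
grip_force: 0.0
t: 9.5
tool_pos: [0.5915, 0.0167, 0.0233]
tool_rot: [-1.473, -2.775, -0.0]
contact_force: [-1.6, 3.0, 2.6]
opening: 0.0471
grip_force: 1.9
now [0.5915 0.0167 0.0233] yaw 124.09 F [-1.6  3.   2.6] open 0.0471 t 9.5
offset mm [-12.3  -6.1   0.3] rot [ 0.0001 -0.0001 -0.0002] q [-0.1   0.19  1.83  0.    1.12 -0.69]
```

```bash
for i in 1 2; do python3 -m handwheel '[{"gripper":-0.1,"offset":[-0.5,0,0],"rotation":[0,0,0]},{"gripper":-0.1,"offset":[-1,0,0],"rotation":[0,0,0]},{"gripper":-0.1,"offset":[-1.5,0,0],"rotation":[0,0,0]},{"gripper":-0.1,"offset":[-1.5,0,0],"rotation":[0,0,0]},{"gripper":-0.1,"offset":[-1.5,0,0],"rotation":[0,0,0]},{"gripper":-0.1,"offset":[-1.5,0,0],"rotation":[0,0,0]},{"gripper":-0.1,"offset":[-1.5,0,0],"rotation":[0,0,0]},{"gripper":-0.1,"offset":[-1.5,0,0],"rotation":[0,0,0]}]'; done
python3 rel.py .5933 .0031 .023 124.1
```

```text
t: 10.5
tool_pos: [0.5918, 0.0163, 0.0233]
tool_rot: [-1.472, -2.773, -0.001]
contact_force: [-4.7, 6.2, 4.9]
opening: 0.047
grip_force: 3.8
t: 11.5
tool_pos: [0.5917, 0.0163, 0.0233]
tool_rot: [-1.47, -2.77, -0.003]
contact_force: [-7.8, 9.6, 7.8]
opening: 0.0474
grip_force: 6.4
now [0.5917 0.0163 0.0233] yaw 124.1 F [-7.8  9.6  7.8] open 0.0474 t 11.5
offset mm [-11.8  -6.1   0.2] rot [-0.0009 -0.0054 -0.0001] q [-0.1   0.19  1.83  0.    1.12 -0.7 ]
```

Force rises while the tool has stopped, so the box is against the bar. I'll back off and check.

```bash
python3 -m handwheel '[{"gripper":-0.1,"offset":[5,0,0],"rotation":[0,0,0]},{"gripper":-0.1,"offset":[25,0,0],"rotation":[0,0,0]},{"gripper":-0.1,"offset":[60,0,0],"rotation":[0,0,0]},{"gripper":-0.1,"offset":[100,0,0],"rotation":[0,0,0]},{"gripper":-0.1,"offset":[110,0,-30],"rotation":[0,0,0]},{"gripper":-0.1,"offset":[110,0,-80],"rotation":[0,0,0]},{"gripper":-0.1,"offset":[110,0,-80],"rotation":[0,0,0]},{"gripper":-0.1,"offset":[110,0,-80],"rotation":[0,0,0]}]'
python3 - <<'E'
from h import *
cv2.imwrite("pics/t5.png",cv2.resize(ctrl.get_image("top")["image"][170:290,290:450,::-1],None,fx=5,fy=5,interpolation=cv2.INTER_CUBIC))
E
```

```text
t: 12.5
tool_pos: [0.5311, 0.1055, 0.103]
tool_rot: [1.472, 2.775, -0.0]
contact_force: [-1.1, -0.7, -0.8]
opening: 0.0471
grip_force: 0.0
```

View pics/t5.png

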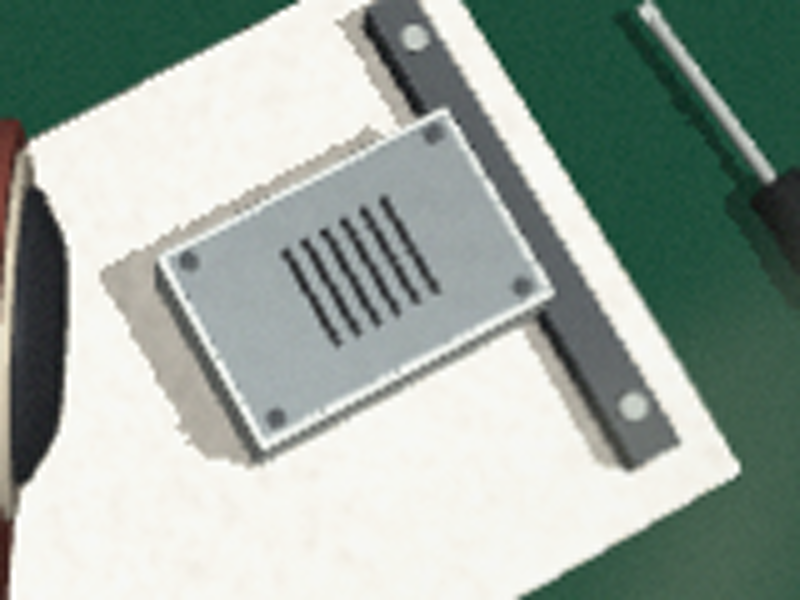

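The cover's front edge runs along the bar, with corners at (447,110) and (553,296) in the crop. I'll check this in numbers before handing in.

```bash
python3 box.py '[[321,222],[379.4,192],[400.6,229.2],[342.4,260.4]]'
```

```text
sides [0.1193 0.0775 0.1179 0.0782]
centre [ 0.631  -0.0436] yaw -56.09903275024674 rel -0.21903275024673974 front xy 0.1198 0.0048 rear end [0.5975 0.0062]
pre-push tcp, 30 mm clear [0.5745 0.0402]
```

```bash
python3 -c "
from station import ctrl
print(ctrl.finish_job())"
```

```text
the job is handed in; nothing more can be done
None
```

The box was pushed over onto its feet, cover up, and slid flush to the stop bar: last measured 0.1198 m along the plate against 0.120, about 0.2° off square. The bystanders were never touched, and the job is handed in; no verdict was returned.

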